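Re-hang the marker caddy on the yellow stand

ROBOT

A 6-joint arm with a two-finger parallel gripper is mounted at the origin on the work surface. World frame = base frame: x ahead of the robot, y to its left, z up, the work surface at z = 0. Lengths are in m, angles in rad, forces in N, time in s.
With the tool pointing down it reaches from about 0.15 to 0.775 m from the base axis. Payload 6.1 kg.
Tool frame: the origin (TCP) lies at the very end of the fingers, on their centre line; the grasp point (between the pads) lies 19 mm behind it; x points along the fingers, y is the direction in which the jaws open and shut, and the axes are right-handed (so a half turn about x gives the same grasp; the last joint's range is limited). The gripper opens to 85 mm and grips with 20 to 120 N. Pads are 22 mm wide; open, the fingers measure 114 mm over their backs; the gripper's body (76 mm by 85 mm) begins 54 mm behind the grasp point. The pads swing forward as they close: fully open they stand 13 mm farther back than shut.
Start: joints at [-1.175, 0.126, -0.04, 1.405, 0, 1.571], TCP at [0.202, -0.484, 0.231] pointing down, gripper open.
Joint ranges: [-2.72, 2.72], [-0.95, 1.95], [-1.27, 1.35], [-1.78, 2.02], [-1.46, 1.47], [-3.14, 3.14]. Speed limits (rad/s): [2.39, 2.39, 3.01, 3.14, 3.14, 3.14].

INTERFACE

Orientations are given as a unit quaternion [x, y, z, w].
In Python, from plant import readout, cams, order gives the robot as it stands.
- The arm moves only by the tool servo_tool, never from a script. Its argument "steps" is text: rows parted by semicolons, each of 7 numbers parted by spaces: the turn, a rotation vector about the tool's x, y, z in degrees, then the shift along the tool's x, y, z in cm, then the opening in per cent of the stroke, from 0 (shut) to 100 (fully open). In form: wx wy wz tx ty tz hand; .... A call has 1 to 8 rows; each row shifts and turns the commanded pose from where the row before left it, along the tool's axes as they then stand; what a row does not reach is not made up. A row lasts 1/10 s, in which the tool goes at most 50 mm and 8.59 degrees, less where a joint would pass 70% of its speed; a pose out of reach is approached as far as the arm can. A call is refused whole if a number of a shift passes 5 or a number of a turn 8.59, either way. A call with a gripper value outside its range is refused whole. The fingers move at their own pace and stop on an object; "newtons" is the grip in N (left out, the last holds). Time passes only in rows, so rows that do not move let the fingers close. It gives the time, the measured TCP pose, the force and the opening at its end, in the units of the state.
- readout.read_state(): the state, without advancing time (a new reading comes with each control period).
- cams.read_camera(name): name is "side" or "top" or "wrist"; returns a dict with "image" (480x640x3 uint8, red, green, blue), "z_map" (480x640 float32, m along the optical axis (not along the pixel's ray), 0 where there is no reading), "fx", "fy", "cx", "cy" (pixels), "k1" (the pictures are not rectified: a ray, as slopes to the right and down, at radius r is drawn at 1 + k1 r^2 times it, then the intrinsics apply), "origin" and "orientation" of the camera in the world. Camera axes: x right, y up, looking along -z (the intrinsics and any distortion apply to the point x, -y, -z); pixel columns grow to the right and rows downward; lengths in m; the calibration is good to about 2 mm. A picture is of the moment at which its call begins.
- order.hand_in(): hands the job in, once; it reports no verdict.
The state is a dict: "time_s": time; "qpos": joint angles; "dq": joint speeds; "joint_efforts": joint torques, N m; "position": TCP position; "ee_rot": TCP orientation; "wrist_force": force on the tool from outside, world axes, zero at the start; "ft_torque": the same for the moment, N m; "finger_gap": finger opening in m.
Only numpy, scipy, OpenCV 4.12 (cv2) and the standard library are available. Lean on these libraries where they do the work, as an engineer would, in place of code of your own. Each camera call takes 0.05 s, during which the arm holds its last target.

TASK

Take the marker caddy with the blue grip off its grey stand and hang it, by its carrying bar, on both hooks of the empty yellow stand. Carry it level, do not set it down on the way, and lower it gently onto the hooks; leave the caddy with the orange grip hanging where it is.

Things in the scene. Friction and masses are not known exactly. Their poses are not given: they have to be found in the camera images.
- caddy_blue: Sizes in mm. Open aluminium tray of markers, 90x110, under a steel bar 210 long, 10x10, with a BLUE grip block at its middle: 16 thick (x), 40 long (y), from 6 below to 24 above the bar's centre line. Straps at y +-53; tray rim 50, floor 100 below the bar. Origin: bar's middle, on its centre line; y along the bar, z up; pinch across x. 0.2-0.45 kg. Hangs on a grey stand, bar 150 above the bench.
- stand_yellow: In mm. Empty YELLOW twin-hook stand, fixed. Hooks at y +-80, arms 12 wide, floor top at z 145, 26 long in x about x=0, between leaning tip and back stop (mouth 45, top z 170), open upwards. Hung bar: along y, centre at x 0, y 0, z 150 (play 8 in x, 19 in y). Posts at x 95, 145 high; base 200 wide, x -60 to 110. Origin: base underside below the hung bar; x from hook tips to posts, z up.
- stand_a: GREY twin-hook stand on which the blue caddy starts, fixed to the bench; same shape, size (mm), origin and axes as the yellow stand. Another grey stand like it carries the orange caddy.
- caddy_orange: Bystander, leave it alone: the caddy with the ORANGE grip block, otherwise the same shape, size (mm), origin and axes as the blue one, hanging on the other grey stand, bar 150 mm above the bench.

How it is judged:
By the outcome, as a careful person would: the job done as asked, in the order asked, and still so for the second after the job is handed in, with the robot touching nothing.
It also fails if it takes over 45 s, if anything falls off the work surface, if the arm or the gripper's body presses on something with over 40 N, if the wrist force passes 120 N, or if a joint passes its speed limit or range.

## Working session

There is one attempt and no reset: what is moved stays moved. The work goes in short steps, Python scripts to look and compute and a tool call to move; the robot and the scene stay as the last step left them, time stands still between calls to the robot, and variables do not carry over. Pictures are saved under pics/ and viewed, and the job is handed in when it is done.

Besides the shell and the picture viewer there is one more tool, called after ">>>" as name(argument=value, ...) on one line, values as JSON. servo_tool: Moves the arm, as the interface text tells. Its arguments: {"type":"object","properties":{"steps":{"type":"string"},"newtons":{"type":"number"}},"required":["steps"]}

```bash
ls; mkdir -p pics; cat > h.py <<'E'
import numpy as np, cv2
from plant import readout, cams, order
from scipy.spatial.transform import Rotation as R
def snap(n,f):
    c=cams.read_camera(n); cv2.imwrite(f'pics/{f}.png',c['image'][:,:,::-1]); np.save(f'pics/{f}.npy',c,allow_pickle=True); return c
def load(f): return np.load(f'pics/{f}.npy',allow_pickle=True).item()
def pts(c,uv,z=None):
    uv=np.atleast_2d(np.array(uv,float)); 
    K=np.array([[c['fx'],0,c['cx']],[0,c['fy'],c['cy']],[0,0,1]])
    s=cv2.undistortPoints(uv.reshape(-1,1,2),K,np.array([c['k1'],0,0,0,0],float)).reshape(-1,2)
    if z is None: d=np.array([c['z_map'][int(round(v)),int(round(u))] for u,v in uv])
    o=np.array(c['origin']); M=R.from_quat(c['orientation']).as_matrix()
    r=np.c_[s[:,0],-s[:,1],-np.ones(len(s))]@M.T
    if z is not None: d=(z-o[2])/r[:,2]
    return o+r*d[:,None]
E
python3 - <<'E'
from h import *
for n in ['side','top','wrist']:
    c=snap(n,n+'0'); print(n,c['origin'],c['orientation'],c['fx'],c['k1'])
print(readout.read_state())
E
```

```text
pics
side [ 0.4881574  -0.84682924  0.7389177 ] [ 0.45562018 -0.00901278 -0.02322631  0.88982558] 559.4742291513492 -0.041393755193815045
top [ 0.43653748 -0.01388604  1.28614818] [-0.03795265  0.01666129  0.70810929 -0.70488526] 594.106519206065 -0.09941752193907921
wrist [ 0.26672537 -0.45752627  0.37227734] [-0.11521366  0.0771601  -0.54880868  0.82436713] 399.13183552659603 -0.0634493201758579
{'time_s': 0.15, 'qpos': array([-1.17499981e+00,  1.26279658e-01, -4.03846501e-02,  1.40540148e+00,
        2.24550778e-05,  1.57084220e+00]), 'dq': array([ 3.12466264e-04, -5.08839686e-04,  2.17722462e-03,  8.81541153e-04,
        1.68477668e-04, -8.04684899e-05]), 'joint_efforts': array([ 1.74463639e-03, -4.36278784e+01,  3.53147507e+01,  1.36356722e-02,
       -1.77066660e-06, -7.70330956e-06]), 'position': array([ 0.2022932 , -0.4841149 ,  0.23068335]), 'ee_rot': array([-0.69322803, -0.13944928,  0.69338896, -0.13856604]), 'wrist_force': array([0.19955518, 0.30642737, 0.28638833]), 'ft_torque': array([-0.03095523, -0.00389856,  0.01017272]), 'finger_gap': 0.08524495120626649}
```

View pics/side0.png

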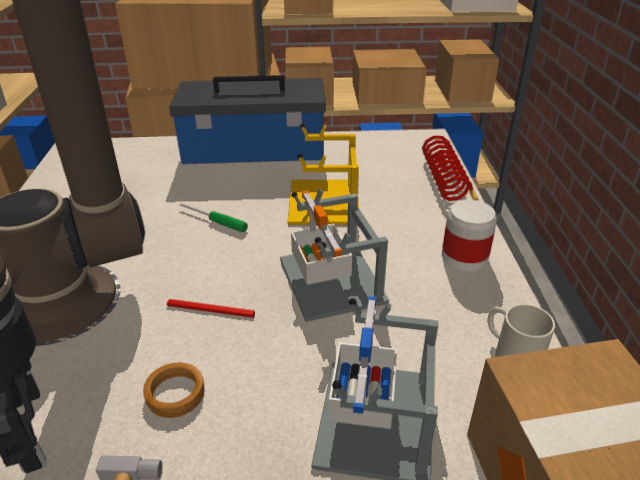

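View pics/top0.png

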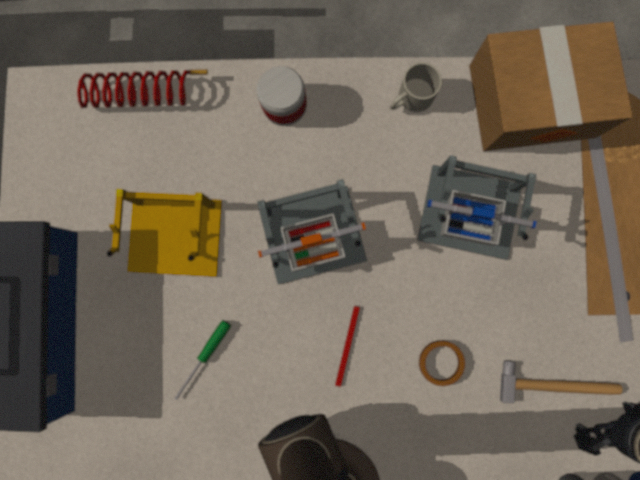

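View pics/wrist0.png

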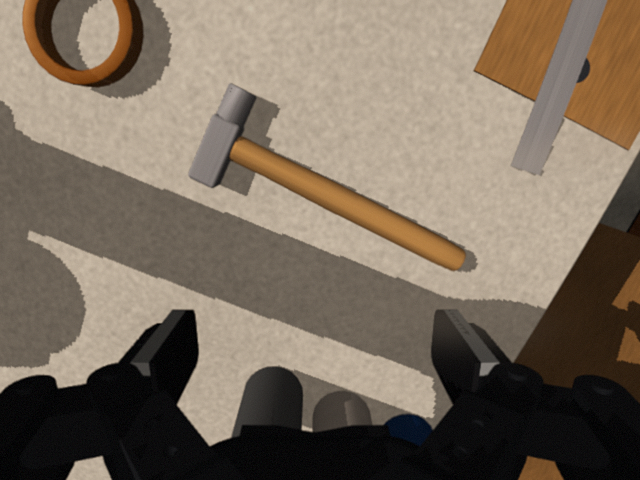

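The top view shows the yellow stand at about (165,225), orange caddy (312,240) and blue caddy (482,213). A blue toolbox is left of the yellow stand. Next I'll enlarge these for measuring.

```bash
python3 - <<'E'
from h import *
c=load('top0'); im=c['image'][:,:,::-1]
a=cv2.resize(im[150:270,410:550],None,fx=5,fy=5,interpolation=cv2.INTER_CUBIC); cv2.imwrite('pics/cb.png',a)
a=cv2.resize(im[175:290,95:235],None,fx=5,fy=5,interpolation=cv2.INTER_CUBIC); cv2.imwrite('pics/cy.png',a)
E
```

```text
(no output)
```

View pics/cb.png

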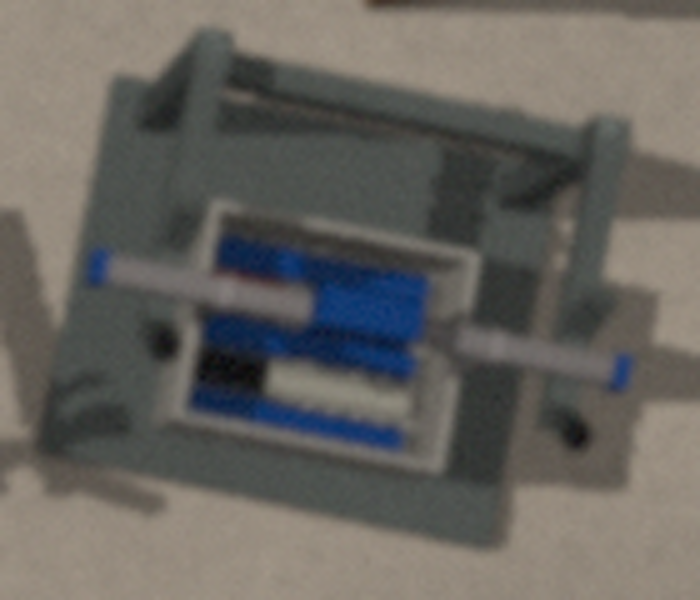

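View pics/cy.png

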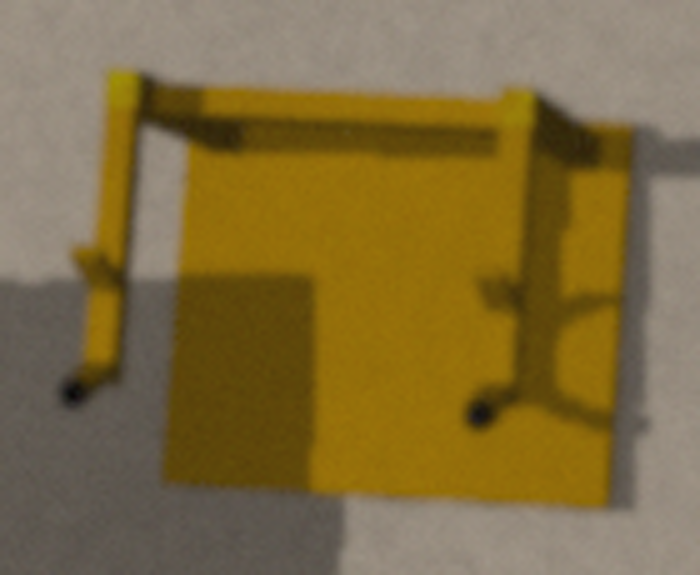

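```bash
python3 - <<'E'
from h import *
c=load('top0')
def f(l,o): return np.array([[o[0]+(u+.5)/5-.5,o[1]+(v+.5)/5-.5] for u,v in l])
b=f([(97,267),(622,370)],(410,150))
p=pts(c,b,.152); print('bar',p,p.mean(0),np.linalg.norm(p[1]-p[0]),np.degrees(np.arctan2(*(p[0]-p[1])[[0,1]])))
print('posts blue', pts(c,f([(208,42),(612,130)],(410,150)),.147))
print('depth', pts(c,f([(170,280),(370,305),(520,350)],(410,150))))
y=f([(123,90),(518,104)],(95,175)); p=pts(c,y,.147); print('ypost',p,np.linalg.norm(p[1]-p[0]))
d=p[0]-p[1]; a=np.arctan2(-d[0],d[1]); print('yaw',np.degrees(a)); ex=np.array([np.cos(a),np.sin(a),0]); print('hung',p.mean(0)-.095*ex)
print('tips',pts(c,f([(73,391),(480,413)],(95,175)),.168))
print('ybase',pts(c,f([(163,484),(610,507),(632,126)],(95,175)),.01))
print(pts(c,f([(125,90),(105,200),(102,320),(522,200),(518,330),(400,300)],(95,175))))
print('orange', pts(c,[(262,254),(363,227)],.152))
E
```

```text
bar [[ 0.59450489 -0.19815054  0.152     ]
 [ 0.55369997 -0.40062221  0.152     ]] [ 0.57410243 -0.29938638  0.152     ] 0.2065425360163539 11.394417346704588
posts blue [[ 0.68331144 -0.24420802  0.147     ]
 [ 0.6482199  -0.40185076  0.147     ]]
depth [[ 0.58879745 -0.22543519  0.15591564]
 [ 0.57645704 -0.29749484  0.17446353]
 [ 0.56137567 -0.360351    0.15416115]]
ypost [[0.62117106 0.40883943 0.147     ]
 [0.61364661 0.24965709 0.147     ]] 0.15936007617141684
yaw -2.706322830817787
hung [0.52251479 0.33373385 0.147     ]
tips [[0.50072262 0.41811426 0.168     ]
 [0.49171013 0.25795474 0.168     ]]
ybase [[0.46883611 0.43744845 0.01      ]
 [0.45858352 0.23883491 0.01      ]
 [0.62469766 0.23072887 0.01      ]]
[[0.62190071 0.40971361 0.14242906]
 [0.57767674 0.41588821 0.1446597 ]
 [0.53005106 0.41591282 0.14471313]
 [0.57677025 0.24931803 0.13921372]
 [0.5246563  0.24751199 0.15111944]
 [0.54925576 0.33313669 0.00776143]]
orange [[ 0.49809297  0.12307818  0.152     ]
 [ 0.54890344 -0.07083628  0.152     ]]
```

```bash
cat >> h.py <<'E'
def goal(p,yaw,flip=1):
    x=np.array([0,0,-1.]); a=np.radians(yaw); y=flip*np.array([np.cos(a),np.sin(a),0]); z=np.cross(x,y)
    return np.array(p),np.c_[x,y,z]
def delta(p,yaw,flip=1):
    s=readout.read_state(); M=R.from_quat(s['ee_rot']).as_matrix(); P,G=goal(p,yaw,flip)
    rv=np.degrees(R.from_matrix(M.T@G).as_rotvec())
    print('pos',s['position'].round(4),'rotvec',rv.round(2),'shift cm (cur axes)',(M.T@(P-s['position'])*100).round(2),'(goal axes)',(G.T@(P-s['position'])*100).round(2))
E
python3 - <<'E'
from h import *
M=R.from_quat(readout.read_state()['ee_rot']).as_matrix(); print(M.round(3))
for f in (1,-1): delta([.574,-.2994,.24],-11.4,f)
c=load('top0')
print('box',pts(c,[(490,40),(500,120),(610,110),(620,30)]))
print('toolbox',pts(c,[(40,230),(40,420),(60,230),(70,235),(20,300)]))
c=load('side0')
print('side toolbox',pts(c,[(180,108),(320,100),(324,86)]))
print('side grip',pts(c,[(368,330),(372,302),(358,405),(313,130),(357,138),(305,133)]))
E
```

```text
[[-0.     0.386 -0.923]
 [ 0.001 -0.923 -0.386]
 [-1.    -0.001 -0.   ]]
pos [ 0.2023 -0.4841  0.2307] rotvec [-5.593e+01 -4.000e-02  7.000e-02] shift cm (cur axes) [ -0.93  -2.72 -41.42] (goal axes) [ -0.93  32.79 -25.45]
pos [ 0.2023 -0.4841  0.2307] rotvec [1.2407e+02 8.0000e-02 4.0000e-02] shift cm (cur axes) [ -0.93  -2.72 -41.42] (goal axes) [ -0.93 -32.79  25.45]
box [[ 0.9152642  -0.32438598  0.16731496]
 [ 0.75577302 -0.33944279  0.15879012]
 [ 0.77481022 -0.55688178  0.16713174]
 [ 1.35267765 -1.06135227 -0.74810035]]
toolbox [[0.54542841 0.55771177 0.17382719]
 [0.17869449 0.55061996 0.17445797]
 [0.55280814 0.55406149 0.0949037 ]
 [0.54656243 0.55431179 0.04585424]
 [0.40901609 0.59429048 0.1754653 ]]
side toolbox [[ 0.18505636  0.54785582  0.1687615 ]
 [ 0.55136297  0.56027185  0.17557369]
 [ 0.6089225   1.45362512 -0.11998077]]
side grip [[ 0.57867713 -0.28757503  0.17477785]
 [ 0.59489035 -0.20913446  0.15584763]
 [ 0.55364487 -0.40053947  0.15622414]
 [ 0.53150035  0.55322278  0.09353684]
 [ 0.66888118  0.69723125 -0.00276917]
 [ 0.50741591  0.40831141  0.1529709 ]]
```

>>> servo_tool(steps="0 0 0 -0.4 -0.3 -3 100;0 0 0 -0.4 -0.3 -4.5 100;0 0 0 -0.4 -0.3 -4.5 100;0 0 0 -0.2 -0.3 -4.5 100;0 0 0 0 -0.3 -4.5 100;0 0 0 0 -0.3 -4.5 100;0 0 0 0 -0.3 -4.5 100;0 0 0 0 -0.3 -3 100")

```text
time_s: 0.95
position: [0.4999, -0.3333, 0.2446]
ee_rot: [-0.693, -0.14, 0.693, -0.139]
wrist_force: [-0.5, -0.5, 0.4]
finger_gap: 0.0853
```

>>> servo_tool(steps="-7 0 0 0 0 0 100;-7 0 0 0 0 0 100;-7 0 0 0 0 0 100;-7 0 0 0 0 0 100;-7 0 0 0 0 0 100;-7 0 0 0 0 0 100;-7 0 0 0 0 0 100;-7 0 0 0 0 0 100")

```text
time_s: 1.75
position: [0.4975, -0.3349, 0.2449]
ee_rot: [-0.546, -0.45, 0.546, -0.449]
wrist_force: [1.1, -0.1, 0.0]
finger_gap: 0.0856
```

```bash
python3 - <<'E'
from h import *
delta([.574,-.2994,.24],-11.4)
snap('wrist','w1'); snap('side','s1'); delta([.574,-.2994,.14],-11.4)
E
```

```text
pos [ 0.4975 -0.3349  0.2449] rotvec [ 0.37 -0.02  0.04] shift cm (cur axes) [ 0.48  6.83 -4.95] (goal axes) [ 0.49  6.79 -4.99]
pos [ 0.4976 -0.335   0.2449] rotvec [ 0.09 -0.02  0.04] shift cm (cur axes) [10.49  6.81 -4.98] (goal axes) [10.49  6.79 -5.  ]
```

View pics/w1.png

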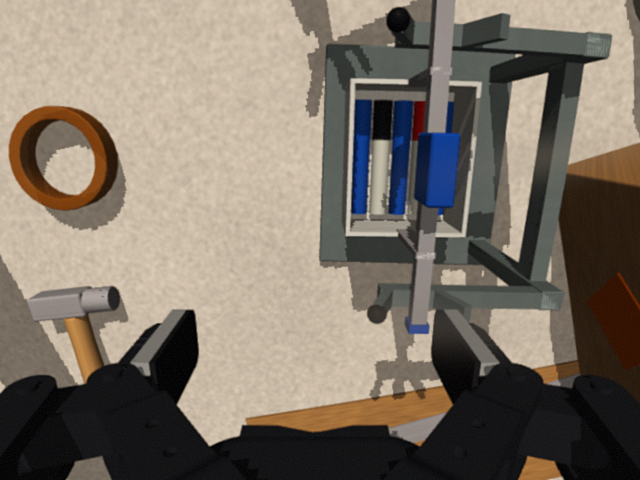

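```bash
python3 - <<'E'
from h import *
c=load('w1')
im=c['image'].astype(int); m=(im[...,2]>130)&(im[...,0]<90)
vs,us=np.nonzero(m[120:215,405:470]); P=pts(c,np.c_[us+405,vs+120]); 
t=P[abs(P[:,2]-.174)<.006]; print(len(t),t.mean(0),t.min(0),t.max(0),t[:,2].std())
hull=cv2.minAreaRect((t[:,:2]*1000).astype(np.float32)); print(hull)
a=pts(c,[(440,30),(437,90),(424,270),(420,310)]);print(a)
a=cv2.resize(c['image'][100:240,370:510,::-1],None,fx=4,fy=4,interpolation=cv2.INTER_CUBIC); cv2.imwrite('pics/cw.png',a)
E
```

```text
1754 [ 0.57449853 -0.29784138  0.17304022] [ 0.56434868 -0.31781211  0.17070464] [ 0.58533629 -0.27885086  0.17507402] 0.0006662328659711678
((574.3713989257812, -298.3677062988281), (37.79534912109375, 14.191043853759766), 77.06964874267578)
[[ 0.58776446 -0.22659862  0.15305759]
 [ 0.5822639  -0.25711369  0.15284027]
 [ 0.56201344 -0.36073085  0.15346594]
 [ 0.55638608 -0.38726573  0.1535475 ]]
```

View pics/cw.png

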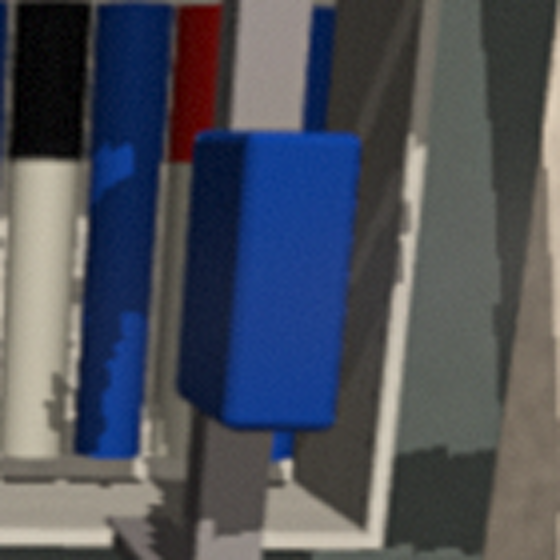

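The grip block measures (0.574, -0.298), top z 0.173, matching the expected 0.174. Next: move over it, then straight down.

>>> servo_tool(steps="0 0 0 0 1.7 -1.3 100;0 0 0 0 1.7 -1.3 100;0 0 0 0 1.7 -1.3 100;0 0 0 0 1.7 -1.2 100;0 0 0 0 0 0 100;0 0 0 2 0 0 100;0 0 0 2 0 0 100;0 0 0 0 0 0 100")

```text
time_s: 2.65
position: [0.5726, -0.298, 0.2023]
ee_rot: [-0.547, -0.449, 0.548, -0.446]
wrist_force: [0.0, 0.2, -0.1]
finger_gap: 0.0859
```

```bash
python3 - <<'E'
from h import *
delta([.5744,-.2984,.14],-11.6); snap('wrist','w2')
E
```

```text
pos [ 0.5726 -0.298   0.2023] rotvec [ 0.15 -0.07  0.29] shift cm (cur axes) [6.23 0.22 0.01] (goal axes) [6.23 0.19 0.  ]
```

View pics/w2.png

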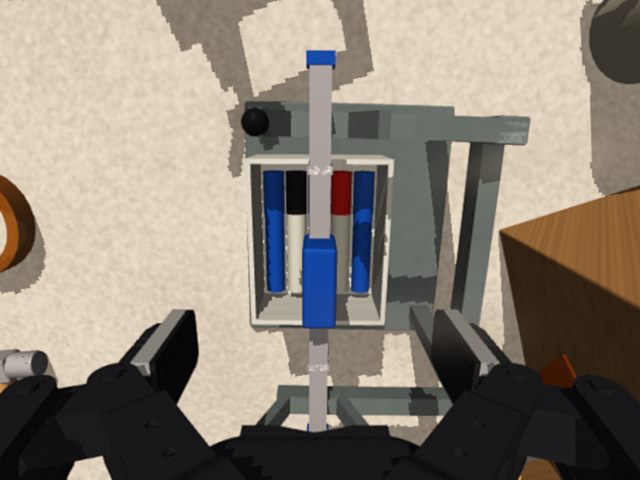

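The block is centred between the fingers (column ~319) and the bar is vertical in the image, so the yaw is aligned. Descending and closing.

>>> servo_tool(steps="0 0 0 1.5 0.1 0 100;0 0 0 2 0.1 0 100;0 0 0 1.7 0 0 100;0 0 0 1 0 0 100;0 0 0 0 0 0 60;0 0 0 0 0 0 40;0 0 0 0 0 0 20;0 0 0 0 0 0 10", newtons=40)

```text
time_s: 3.5
position: [0.5767, -0.2991, 0.1444]
ee_rot: [0.547, 0.448, -0.547, 0.449]
wrist_force: [-0.5, 0.4, 0.5]
finger_gap: 0.0278
```

>>> servo_tool(steps="0 0 0 0 0 0 0;0 0 0 0 0 0 0;0 0 0 0 0 0 0;0 0 0 0 0 0 0;0 0 0 0 0 0 0", newtons=70)

```text
time_s: 4.0
position: [0.5762, -0.2989, 0.1443]
ee_rot: [0.547, 0.448, -0.547, 0.449]
wrist_force: [-3.5, 1.0, 5.5]
finger_gap: 0.0146
```

```bash
python3 - <<'E'
from h import *
delta([.5744,-.2984,.34],-11.6); snap('side','s2'); print(readout.read_state()['ft_torque'])
E
```

```text
pos [ 0.5762 -0.2989  0.1443] rotvec [ 0.27  0.03 -0.05] shift cm (cur axes) [-19.57  -0.17  -0.  ] (goal axes) [-1.957e+01 -1.900e-01 -1.000e-02]
[ 0.14541709  0.56893457 -0.00756318]
```

View pics/s2.png

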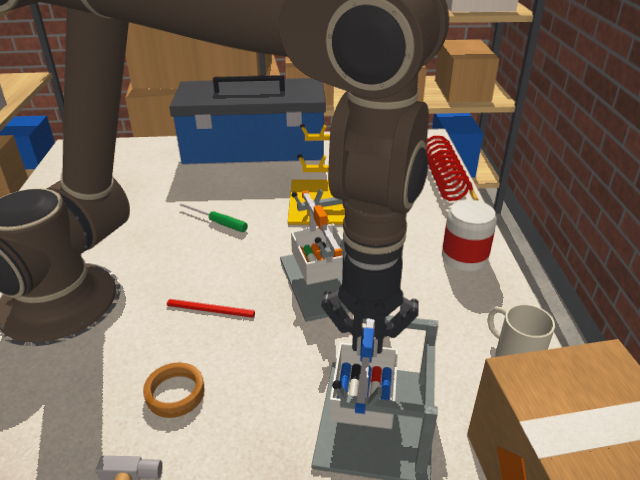

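>>> servo_tool(steps="0 0 0 -0.3 0 0 0;0 0 0 -0.6 0 0 0;0 0 0 -0.9 0 0 0;0 0 0 -1.2 0 0 0;0 0 0 -1.2 0 0 0;0 0 0 -0.8 0 0 0;0 0 0 -0.4 0 0 0;0 0 0 0 0 0 0")

```text
time_s: 4.85
position: [0.5766, -0.2989, 0.1982]
ee_rot: [0.547, 0.448, -0.547, 0.449]
wrist_force: [-0.6, -0.6, -3.0]
finger_gap: 0.0148
```

```bash
python3 - <<'E'
from h import *
delta([.5744,-.2984,.34],-11.6); snap('side','s3'); snap('wrist','w3');print(readout.read_state())
E
```

```text
pos [ 0.5766 -0.2989  0.1982] rotvec [ 0.28  0.02 -0.08] shift cm (cur axes) [-14.18  -0.21  -0.  ] (goal axes) [-1.418e+01 -2.300e-01 -1.000e-02]
{'time_s': 4.95, 'qpos': array([-4.78284251e-01,  3.67585683e-01,  1.95619024e-01,  1.39923088e+00,
        9.88167055e-06,  1.29014149e+00]), 'dq': array([ 0.00137968,  0.00526851, -0.01050055, -0.00155757, -0.00125832,
       -0.00076449]), 'joint_efforts': array([ 6.02966884e-04, -6.17667961e+01,  3.73298585e+01,  2.82860157e-02,
       -2.33053470e-03, -5.14027477e-05]), 'position': array([ 0.57619601, -0.29871516,  0.19700872]), 'ee_rot': array([-0.54683507, -0.44836561,  0.54694068, -0.4481022 ]), 'wrist_force': array([-1.02308588,  0.40394988, -3.84510692]), 'ft_torque': array([-0.00735104,  0.042629  ,  0.03301777]), 'finger_gap': 0.015270119612685665}
```

View pics/s3.png

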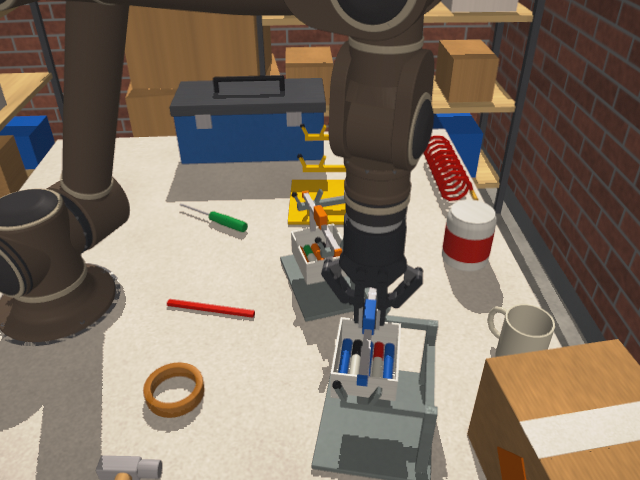

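View pics/w3.png

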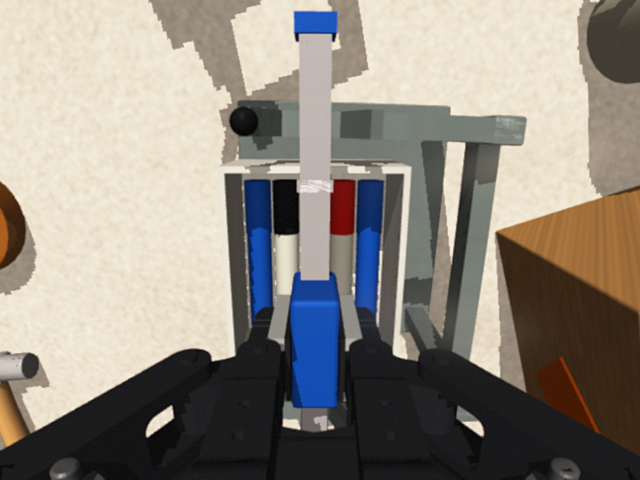

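The caddy is lifted about 5 cm, level, and free of the hooks, with a weight of about 0.38 kg. Continuing up to a carrying height that clears the orange caddy.

>>> servo_tool(steps="0 0 0 -0.6 0 0 0;0 0 0 -1.2 0 0 0;0 0 0 -1.8 0 0 0;0 0 0 -2.2 0 0 0;0 0 0 -2.5 0 0 0;0 0 0 -2.2 0 0 0;0 0 0 -1.8 0 0 0;0 0 0 -0.9 0 0 0")

```text
time_s: 5.75
position: [0.5765, -0.2989, 0.3324]
ee_rot: [0.547, 0.447, -0.546, 0.449]
wrist_force: [-0.5, 0.1, -2.9]
finger_gap: 0.015
```

```bash
python3 - <<'E'
from h import *
s=readout.read_state(); print(s['position'],s['finger_gap'],s['qpos'].round(2))
c=snap('wrist','w4')
delta([.5245,.335,.33],-3); 
# bar in tool frame
M=R.from_quat(s['ee_rot']).as_matrix()
P=pts(c,[(315,100),(315,150),(315,210),(315,250),(315,330)]); print(P.round(4)); print(((P-s['position'])@M).round(4))
E
```

```text
[ 0.57648922 -0.2988801   0.3323749 ] 0.014953113957081248 [-0.48  0.41  0.56  1.72  0.    1.29]
pos [ 0.5766 -0.2989  0.3331] rotvec [-8.32  0.09 -0.24] shift cm (cur axes) [  0.16 -17.55 -61.14] (goal axes) [  0.31  -8.52 -63.03]
[[ 0.5924 -0.2212  0.3415]
 [ 0.5894 -0.2363  0.3414]
 [ 0.5855 -0.2556  0.3423]
 [ 0.5827 -0.2695  0.3415]
 [ 0.5787 -0.2894  0.3612]]
[[-0.0092  0.0004 -0.0793]
 [-0.0091  0.0004 -0.0638]
 [-0.01    0.0004 -0.0442]
 [-0.0091  0.0004 -0.03  ]
 [-0.0288  0.0004 -0.0097]]
```

View pics/w4.png

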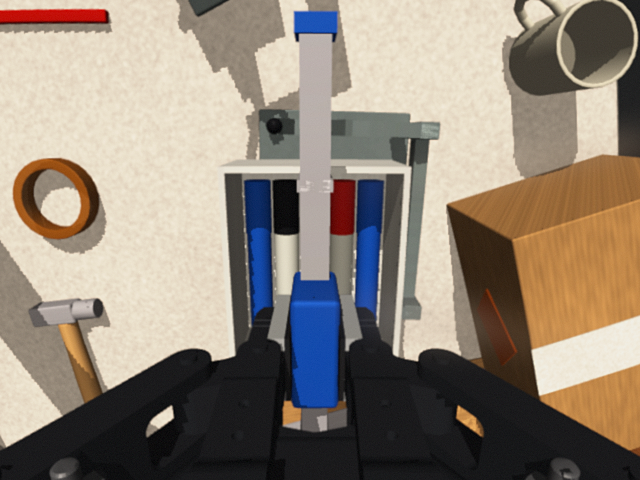

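>>> servo_tool(steps="0 0 0 0 -0.1 -0.5 0;-0.3 0 0 0 -0.2 -1 0;-0.3 0 0 0 -0.3 -1.5 0;-0.3 0 0 0 -0.4 -2 0;-0.3 0 0 0 -0.5 -2.5 0;-0.4 0 0 0 -0.5 -2.5 0;-0.4 0 0 0 -0.5 -2.5 0;-0.4 0 0 0 -0.5 -2.5 0")

```text
time_s: 6.6
position: [0.5728, -0.143, 0.3293]
ee_rot: [0.537, 0.46, -0.537, 0.46]
wrist_force: [0.6, -0.7, -3.3]
finger_gap: 0.015
```

>>> servo_tool(steps="-0.4 0 0 0 -0.5 -2.5 0;-0.4 0 0 0 -0.5 -2.5 0;-0.4 0 0 0 -0.5 -2.5 0;-0.4 0 0 0 -0.5 -2.5 0;-0.4 0 0 0 -0.5 -2.5 0;-0.4 0 0 0 -0.5 -2.5 0;-0.4 0 0 0 -0.5 -2.5 0;-0.4 0 0 0 -0.5 -2.5 0")

```text
time_s: 7.4
position: [0.5587, 0.0602, 0.3293]
ee_rot: [0.524, 0.475, -0.524, 0.475]
wrist_force: [0.6, 0.1, -2.3]
finger_gap: 0.0148
```

>>> servo_tool(steps="-0.4 0 0 0 -0.5 -2.5 0;-0.4 0 0 0 -0.5 -2.5 0;-0.4 0 0 0 -0.5 -2.5 0;-0.4 0 0 0 -0.4 -2.3 0;-0.4 0 0 0 -0.3 -2 0;-0.4 0 0 0 -0.2 -1.5 0;-0.3 0 0 0 -0.1 -1 0;0 0 0 0 0 -0.5 0")

```text
time_s: 8.2
position: [0.5466, 0.2084, 0.3293]
ee_rot: [-0.513, -0.487, 0.513, -0.487]
wrist_force: [-0.1, -0.5, -3.3]
finger_gap: 0.015
```

```bash
python3 - <<'E'
from h import *
snap('wrist','w5'); snap('side','s5'); snap('top','t5')
s=readout.read_state(); print(s['time_s'],s['finger_gap'],s['wrist_force'])
delta([.5245,.335,.33],-3)
E
```

```text
8.35 0.014749882167666878 [ 0.46490858 -0.1221673  -2.89966124]
pos [0.5471 0.2071 0.3292] rotvec [-0.03  0.02  0.  ] shift cm (cur axes) [ -0.08  -2.94 -12.65] (goal axes) [ -0.08  -2.93 -12.65]
```

View pics/w5.png

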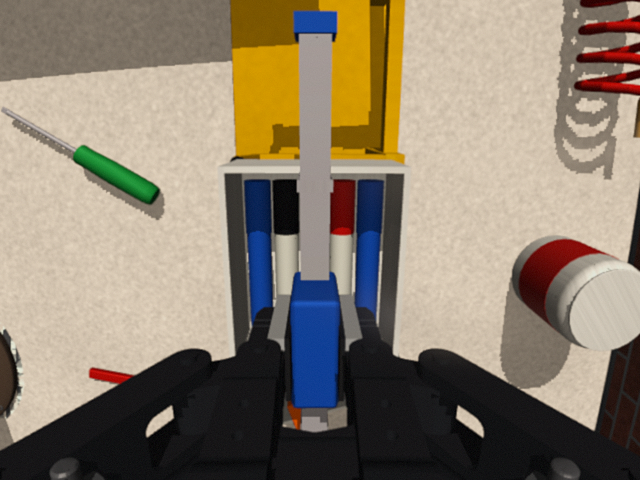

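View pics/s5.png

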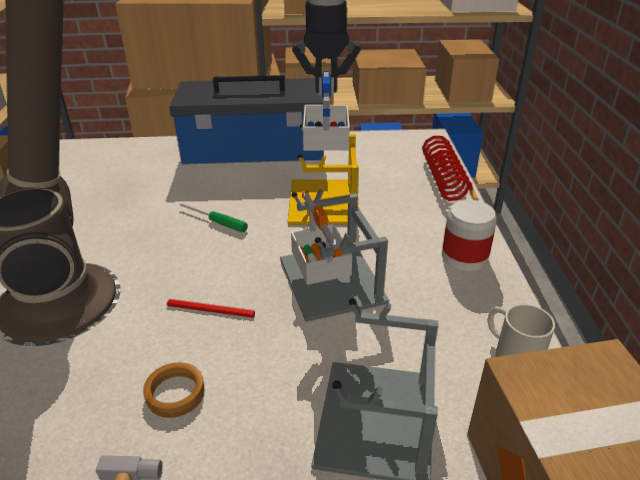

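>>> servo_tool(steps="0 0 0 0 -0.1 -0.7 0;0 0 0 0 -0.4 -1.7 0;0 0 0 0 -0.6 -2.4 0;0 0 0 0 -0.6 -2.6 0;0 0 0 0 -0.5 -2.3 0;0 0 0 0 -0.4 -1.6 0;0 0 0 0 -0.3 -1 0;0 0 0 0 0 -0.3 0")

```text
time_s: 9.15
position: [0.5244, 0.3357, 0.3291]
ee_rot: [-0.513, -0.487, 0.513, -0.487]
wrist_force: [-0.5, 0.4, -3.6]
finger_gap: 0.0147
```

```bash
python3 - <<'E'
from h import *
snap('wrist','w6'); snap('side','s6'); c=snap('top','t6')
s=readout.read_state(); print(s['time_s'],s['finger_gap'],s['wrist_force'])
delta([.5245,.335,.33],-3)
cv2.imwrite('pics/t6c.png',cv2.resize(c['image'][150:300,60:260,::-1],None,fx=4,fy=4,interpolation=cv2.INTER_CUBIC))
c=load('s6');cv2.imwrite('pics/s6c.png',cv2.resize(c['image'][30:230,230:430,::-1],None,fx=3,fy=3,interpolation=cv2.INTER_CUBIC))
E
```

```text
9.3 0.014722384143362353 [ 0.33325468 -0.66200955 -3.11155432]
pos [0.525  0.3342 0.3293] rotvec [-0.05  0.02 -0.01] shift cm (cur axes) [-0.07 -0.05 -0.08] (goal axes) [-0.07 -0.05 -0.08]
```

View pics/w6.png

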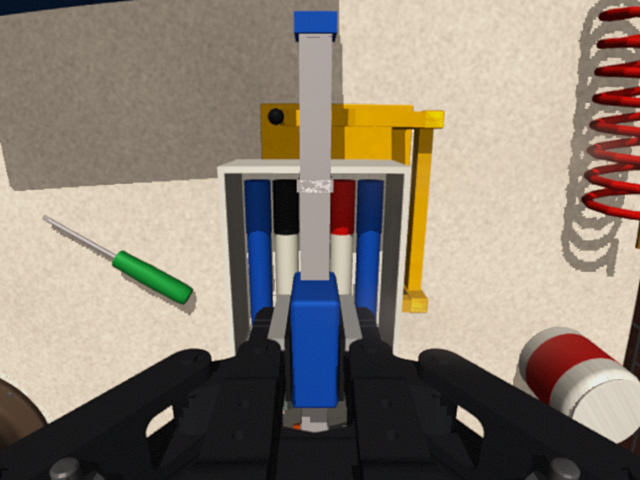

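View pics/s6c.png

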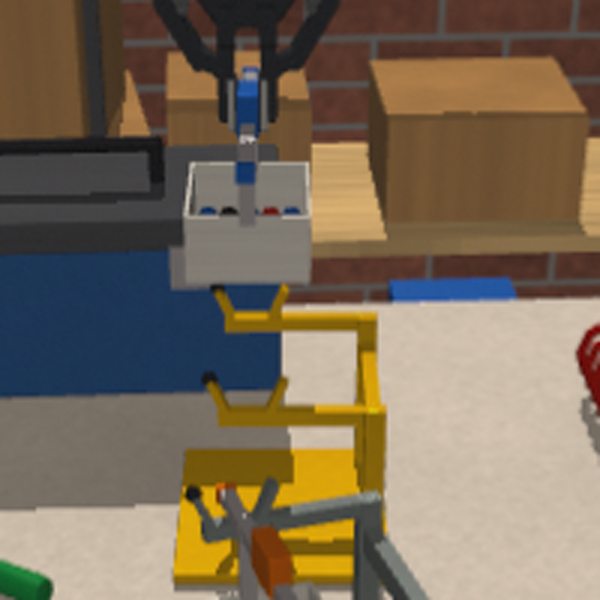

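View pics/t6c.png

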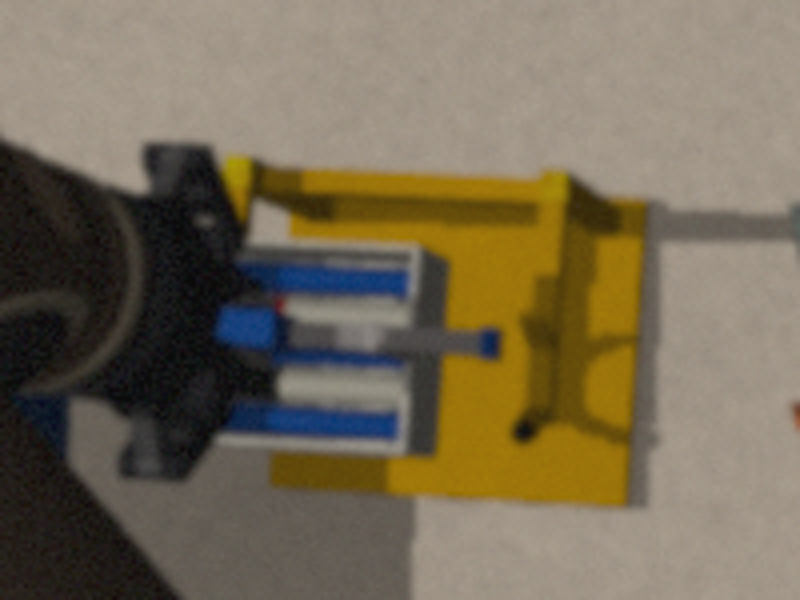

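```bash
python3 - <<'E'
from h import *
c=load('w6'); s=readout.read_state()
p=pts(c,[(434,119),(416,302)],.147); d=p[0]-p[1]; a=np.arctan2(-d[0],d[1]); ex=np.array([np.cos(a),np.sin(a),0])
print(p,np.linalg.norm(d),np.degrees(a),'hung',p.mean(0)-.095*ex)
t=pts(c,[(276,116)],.17); print('tip',t, pts(c,[(434,119),(416,302),(276,117),(350,118)]))
# bar line seen now: tip offset in tool frame
M=R.from_quat(s['ee_rot']).as_matrix()
for q in (p[0],p[1],t[0]): print(((q-s['position'])@M).round(4))
P=pts(c,[(315,60),(315,150),(315,250)]); print(((P-s['position'])@M).round(4))
# side-view based
c=load('s6'); f=lambda u,v:(230+(u+.5)/3-.5,30+(v+.5)/3-.5)
p=pts(c,[f(376,411),f(367,318)],.145); print('side posts',p)
tp=pts(c,[f(217,291),f(209,379)],.17); print('side tips',tp)
fl=pts(c,[f(228,414),f(281,411),f(229,318),f(276,315)],.145); print('side floor ends',fl)
E
```

```text
[[0.62209792 0.41054253 0.147     ]
 [0.61042628 0.25599947 0.147     ]] 0.15498317961810448 -4.318983716355425 hung [0.52153188 0.34042537 0.147     ]
tip [[0.50100699 0.41766896 0.17      ]] [[0.62260943 0.41057181 0.14523612]
 [0.61132428 0.25437011 0.14346367]
 [0.50134733 0.4168043  0.17432245]
 [0.55450505 0.4135819  0.16792584]]
[ 0.1823  0.0929 -0.0815]
[0.1824 0.0894 0.0735]
[ 0.1593 -0.0284 -0.0821]
[[-0.0103 -0.0004 -0.0924]
 [-0.0092 -0.0004 -0.0653]
 [-0.0091 -0.0003 -0.0315]]
side posts [[0.61373025 0.24535528 0.145     ]
 [0.62200337 0.40330995 0.145     ]]
side tips [[0.50052555 0.40792971 0.17      ]
 [0.49144185 0.25518236 0.17      ]]
side floor ends [[0.50458976 0.24715162 0.145     ]
 [0.54377097 0.24944069 0.145     ]
 [0.50973263 0.41004593 0.145     ]
 [0.54827183 0.41336685 0.145     ]]
```

The stand's hung position comes out at x 0.5225 from the top view, 0.523 from the side view and about 0.5227 from the wrist. I'll shift 1 mm and lower to just above the hook tips.

>>> servo_tool(steps="0 0 0 0.6 -0.1 0 0;0 0 0 1.4 0 0 0;0 0 0 2.2 0 0 0;0 0 0 2.6 0 0 0;0 0 0 2.6 0 0 0;0 0 0 2.2 0 0 0;0 0 0 1.4 0 0 0;0 0 0 0.8 0 0 0")

```text
time_s: 10.1
position: [0.5233, 0.3334, 0.1895]
ee_rot: [-0.512, -0.486, 0.514, -0.486]
wrist_force: [0.2, 0.1, -3.1]
finger_gap: 0.0149
```

```bash
python3 - <<'E'
from h import *
c=snap('side','s7');cv2.imwrite('pics/s7c.png',cv2.resize(c['image'][90:230,250:400,::-1],None,fx=4,fy=4,interpolation=cv2.INTER_CUBIC))
c=snap('wrist','w7')
s=readout.read_state(); print(s['time_s'],s['finger_gap'],s['wrist_force'])
delta([.5235,.334,.1443],-3)
E
```

```text
10.2 0.014979849672161106 [ 0.32342634  0.15354171 -2.96535159]
pos [0.5234 0.3337 0.1901] rotvec [-0.07  0.07  0.09] shift cm (cur axes) [ 4.58  0.02 -0.03] (goal axes) [ 4.58  0.01 -0.03]
```

View pics/s7c.png

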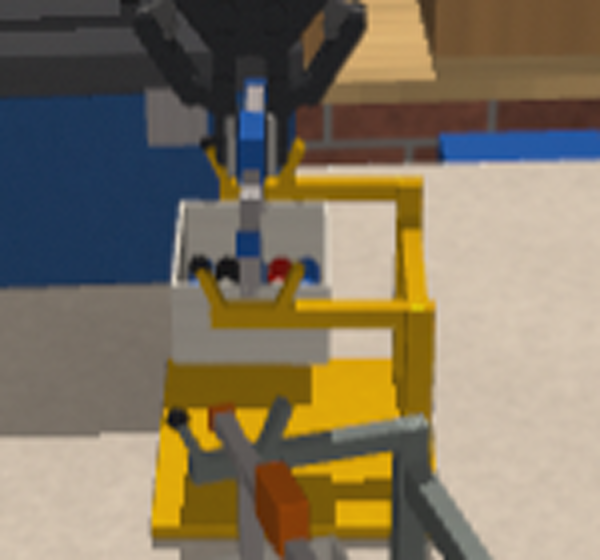

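View pics/w7.png

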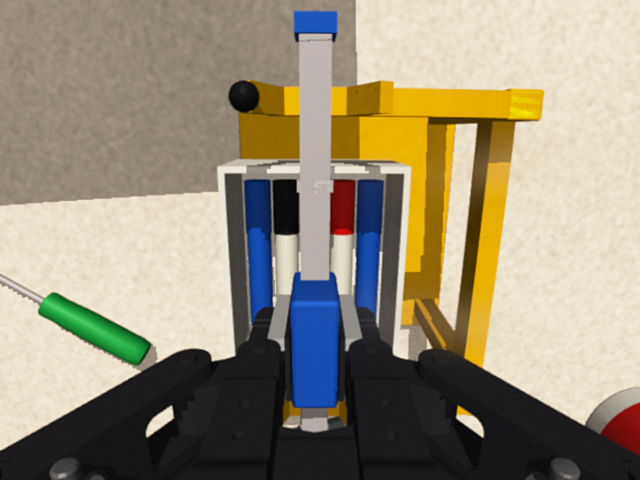

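The bar is centred in both hook mouths: bar at column 315 against a mouth middle of about 316 in the wrist view, and 250 against 252 in the side crop. Lowering slowly.

>>> servo_tool(steps="0 0 0 0.3 0 0 0;0 0 0 0.6 0 0 0;0 0 0 0.8 0 0 0;0 0 0 0.8 0 0 0;0 0 0 0.6 0 0 0;0 0 0 0.4 0 0 0;0 0 0 0.2 0 0 0;0 0 0 0.1 0 0 0")

```text
time_s: 11.0
position: [0.5238, 0.3347, 0.1531]
ee_rot: [-0.513, -0.487, 0.513, -0.487]
wrist_force: [-0.4, 0.3, -3.7]
finger_gap: 0.015
```

>>> servo_tool(steps="0 0 0 0.1 0 0 0;0 0 0 0.1 0 0 0;0 0 0 0.1 0 0 0;0 0 0 0.1 0 0 0;0 0 0 0.1 0 0 0;0 0 0 0 0 0 0")

```text
time_s: 11.6
position: [0.5238, 0.3347, 0.1482]
ee_rot: [-0.513, -0.487, 0.513, -0.487]
wrist_force: [-0.3, -0.0, -3.7]
finger_gap: 0.0147
```

>>> servo_tool(steps="0 0 0 0.1 0 0 0;0 0 0 0.1 0 0 0;0 0 0 0.05 0 0 0;0 0 0 0.05 0 0 0;0 0 0 0 0 0 0;0 0 0 0 0 0 0")

```text
time_s: 12.2
position: [0.5238, 0.3347, 0.1453]
ee_rot: [-0.513, -0.487, 0.513, -0.487]
wrist_force: [0.7, -0.5, -3.4]
finger_gap: 0.0146
```

>>> servo_tool(steps="0 0 0 0.05 0 0 0;0 0 0 0.05 0 0 0;0 0 0 0.05 0 0 0;0 0 0 0 0 0 0")

```text
time_s: 12.6
position: [0.5239, 0.3347, 0.1443]
ee_rot: [0.513, 0.487, -0.513, 0.487]
wrist_force: [-1.3, -1.4, 1.2]
finger_gap: 0.0154
```

The vertical force went from -3.4 to +1.2 N, so the hooks now carry the weight. Checking visually.

```bash
python3 - <<'E'
from h import *
c=snap('side','s8');cv2.imwrite('pics/s8c.png',cv2.resize(c['image'][90:230,250:400,::-1],None,fx=4,fy=4,interpolation=cv2.INTER_CUBIC))
c=snap('wrist','w8'); print(readout.read_state()['ft_torque'])
E
```

```text
[-0.17517131  0.30928662  0.00088277]
```

View pics/s8c.png

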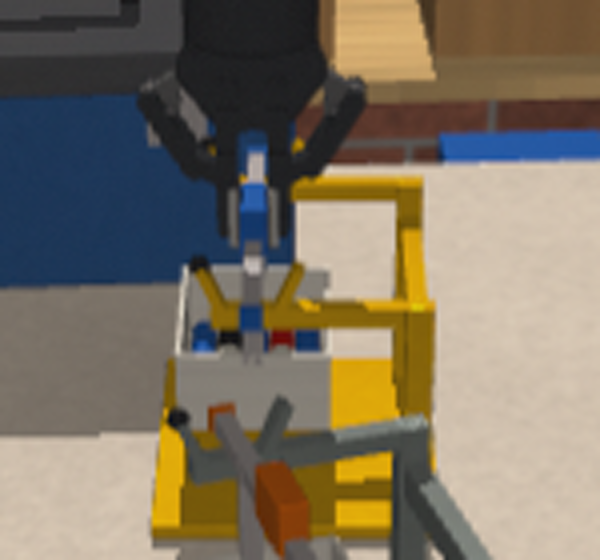

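View pics/w8.png

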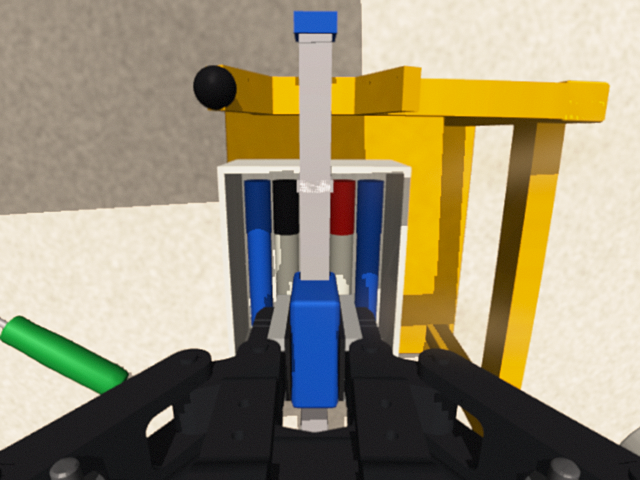

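The bar sits on both hook floors: past the near hook at crop (250,318), and on the far hook at wrist view (315,95). Releasing.

>>> servo_tool(steps="0 0 0 0 0 0 10;0 0 0 0 0 0 20;0 0 0 0 0 0 25;0 0 0 0 0 0 35;0 0 0 0 0 0 50;0 0 0 0 0 0 60;0 0 0 0 0 0 70;0 0 0 0 0 0 70", newtons=20)

```text
time_s: 13.5
position: [0.5238, 0.3347, 0.1437]
ee_rot: [-0.513, -0.487, 0.513, -0.487]
wrist_force: [0.5, -0.8, -0.1]
finger_gap: 0.06
```

```bash
python3 - <<'E'
from h import *
c=snap('wrist','w9'); s=readout.read_state(); print(s['position'],s['finger_gap'],s['wrist_force'])
E
```

```text
[0.52386436 0.33467833 0.14381089] 0.059828728027343604 [ 0.22059141  0.02760861 -0.10901178]
```

View pics/w9.png

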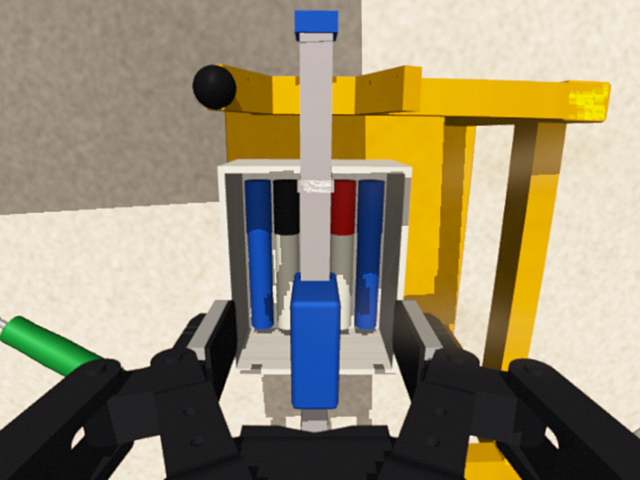

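The caddy hangs still, with the fingers clear on both sides. Withdrawing upward.

>>> servo_tool(steps="0 0 0 -0.5 0 0 70;0 0 0 -1.2 0 0 70;0 0 0 -2 0 0 70;0 0 0 -2.5 0 0 70;0 0 0 -3 0 0 70;0 0 0 -3 0 0 70;0 0 0 -2 0 0 70;0 0 0 -1 0 0 70")

```text
time_s: 14.35
position: [0.5243, 0.3349, 0.2992]
ee_rot: [0.515, 0.486, -0.512, 0.487]
wrist_force: [0.7, -0.1, -0.4]
finger_gap: 0.0598
```

>>> servo_tool(steps="0 0 0 0 -1 0 70;0 0 0 0 -3 0 70;0 0 0 0 -4 0 70;0 0 0 0 -4 0 70;0 0 0 0 -3 0 70;0 0 0 0 -1 0 70;0 0 0 0 0 0 70;0 0 0 0 0 0 70")

```text
time_s: 15.15
position: [0.3645, 0.3431, 0.2953]
ee_rot: [-0.513, -0.487, 0.513, -0.487]
wrist_force: [-0.5, -0.1, -1.3]
finger_gap: 0.0596
```

```bash
python3 - <<'E'
from h import *
c=snap('side','s10'); cv2.imwrite('pics/s10c.png',cv2.resize(c['image'][90:290,230:430,::-1],None,fx=3,fy=3,interpolation=cv2.INTER_CUBIC))
c=snap('top','t10'); s=readout.read_state(); print(s['time_s'],s['position'],s['wrist_force'])
E
```

```text
15.25 [0.36501345 0.3431074  0.29518285] [ 0.53839213 -0.35256983 -0.43194319]
```

View pics/s10c.png

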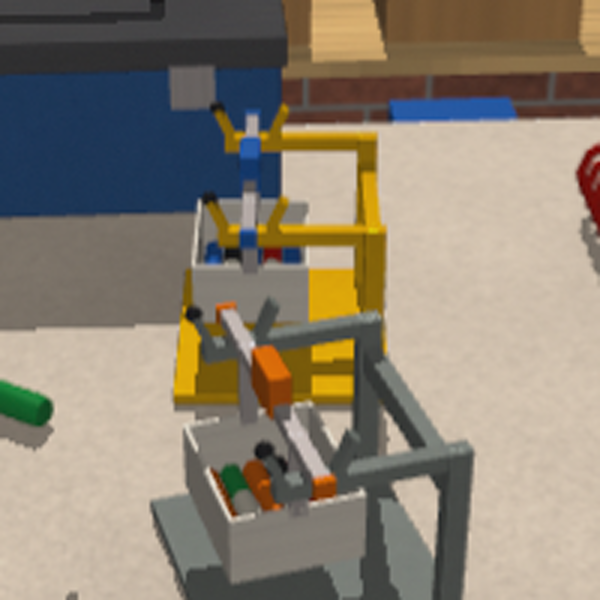

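View pics/t10.png

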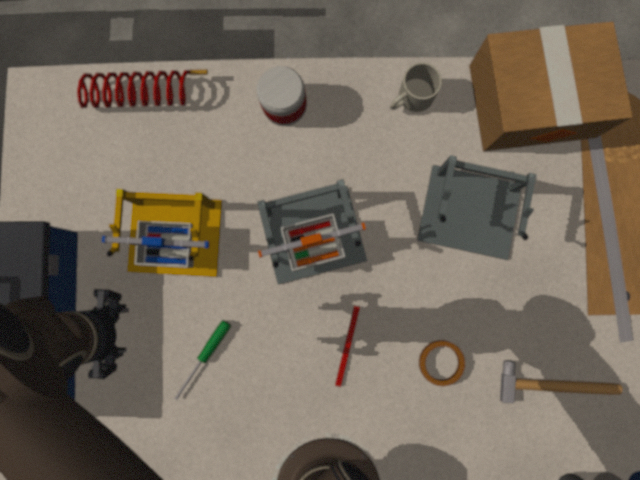

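The top view shows the blue caddy on the yellow stand, with its bar ends at (103,240) and (209,245). The orange caddy is unmoved, its ends still at (262,254) and (363,227). The arm is clear.

```bash
python3 -c "
from h import *
print(order.hand_in())"
```

```text
the job is handed in; nothing more can be done
None
```

The blue caddy now hangs by its bar on both hooks of the yellow stand, and I handed the job in at about 15 s of the 45 s allowed.

- **Carry:** I gripped the blue block, lifted the caddy straight off the grey stand, and carried it level and high enough to clear the orange caddy. It was not set down on the way.
- **Lowering:** I lowered it slowly until the vertical force at the wrist went from -3.4 N to +1.2 N, which showed the hooks had taken the weight. I then opened the fingers and backed away.
- **Last checks:** The side and top pictures show the bar seated level in both hooks. The orange caddy has not moved and the arm is clear of everything. The wrist force was about 0 N once the fingers opened.
- **Disagreements:** The cameras differed by 2–3 mm in x. One wrist-camera measurement of the stand's posts was off: they came out 155 mm apart instead of 160 mm, which put the hung position about 6 mm off in y. I did not use that one and relied on the top and side views. Before lowering, the pictures showed the bar centred in the hook mouths.

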